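Find the rocking corner of a levelling plate and press its shim flat

TASK

The steel plate of the levelling stand rocks at one of its corners. Press down on the corners with the fingertips until you find the one that rocks, then push the shim tongue beside that corner down flat, so that the plate sits level and firm. Leave the other three tongues standing as they are, lift nothing, and leave the tub on the plate and the things around the stand where they are.

Things in the scene. Friction and masses are not known exactly. Their poses are not given: they have to be found in the camera images.
- stand: Fixed levelling stand on the bench: dark steel base with a 170 x 170 mm steel plate on it and four hinged steel shim tongues, two on the left (+y) and two on the right (-y) side. Origin: centre of the base's underside, on the bench. Its x axis points away from the robot (yaw up to 0.25 rad), y to the left side, z up. With tongues the stand measures 170 mm along x and about 310 mm along y.
- plate: Steel plate of the stand, 170 x 170 x 8 mm, level, top 39 mm above the bench, on a sprung centre pivot and four feet. One unknown corner has a hidden gap: pressed there with about 3 N the plate rocks, the corner sinking about 6 mm (tilt about 0.06 rad), and springs back when released. The other corners are solid (under 1 mm). Origin: plate centre, 13 mm below its top; z is its normal.
- corner_a (a point): Point on the plate's top surface near its near left corner, 17 mm in from both edges, straight above the foot: where to press to test this corner.
- corner_b (a point): Point on the plate's top surface near its near right corner, 17 mm in from both edges, straight above the foot: where to press to test this corner.
- corner_c (a point): Point on the plate's top surface near its far left corner, 17 mm in from both edges, straight above the foot: where to press to test this corner.
- corner_d (a point): Point on the plate's top surface near its far right corner, 17 mm in from both edges, straight above the foot: where to press to test this corner.
- pad_a (a point): Point on top of the near left shim tongue, 45 mm from its hinge. Steel leaf 24 mm wide, 4 mm thick, reaching 60 mm out sideways from a hinge that runs along the stand's x, 27 mm outboard of corner_a (10 mm outside the plate), 24 mm above the bench. Starts slanted up and outward; pressed flat it is level, its top 26 mm above the bench, its inner end filling the gap under that corner.
- pad_b (a point): Point on top of the near right shim tongue, 45 mm from its hinge. Steel leaf 24 mm wide, 4 mm thick, reaching 60 mm out sideways from a hinge that runs along the stand's x, 27 mm outboard of corner_b (10 mm outside the plate), 24 mm above the bench. Starts slanted up and outward; pressed flat it is level, its top 26 mm above the bench, its inner end filling the gap under that corner.
- pad_c (a point): Point on top of the far left shim tongue, 45 mm from its hinge. Steel leaf 24 mm wide, 4 mm thick, reaching 60 mm out sideways from a hinge that runs along the stand's x, 27 mm outboard of corner_c (10 mm outside the plate), 24 mm above the bench. Starts slanted up and outward; pressed flat it is level, its top 26 mm above the bench, its inner end filling the gap under that corner.
- pad_d (a point): Point on top of the far right shim tongue, 45 mm from its hinge. Steel leaf 24 mm wide, 4 mm thick, reaching 60 mm out sideways from a hinge that runs along the stand's x, 27 mm outboard of corner_d (10 mm outside the plate), 24 mm above the bench. Starts slanted up and outward; pressed flat it is level, its top 26 mm above the bench, its inner end filling the gap under that corner.
- tongue_a (a joint): Angle of the near left shim tongue above flat, rad: 0 = flat (stop), starts 0.60 to 0.80. Stays where it is left (hinge friction, about 2 N on the pad to push it down). At a solid corner it jams at about 0.3.
- tongue_b (a joint): Angle of the near right shim tongue above flat, rad: 0 = flat (stop), starts 0.60 to 0.80. Stays where it is left (hinge friction, about 2 N on the pad to push it down). At a solid corner it jams at about 0.3.
- tongue_c (a joint): Angle of the far left shim tongue above flat, rad: 0 = flat (stop), starts 0.60 to 0.80. Stays where it is left (hinge friction, about 2 N on the pad to push it down). At a solid corner it jams at about 0.3.
- tongue_d (a joint): Angle of the far right shim tongue above flat, rad: 0 = flat (stop), starts 0.60 to 0.80. Stays where it is left (hinge friction, about 2 N on the pad to push it down). At a solid corner it jams at about 0.3.
- tub: Small white plastic tub, 72 mm across, 45 mm high, standing on the middle of the plate. Origin: centre of its underside. Leave alone.
- vial: Small amber bottle, 26 mm across, 48 mm high, on the bench between the two left tongues. Origin: centre of its underside. Leave alone.
- pen: Black marker, 11 x 70 x 11 mm, lying on the bench between the two right tongues, along the stand's y. Origin: centre of its underside. Leave alone.
- flask: Conical glass flask, 74 mm across, 108 mm high, to the right. Origin: centre of its underside. Leave alone.
- pot_1: Clear sample pot, 100 mm across, 60 mm high, to the left. Origin: centre of its underside. Leave alone.
- pot_2: Clear sample pot, 100 mm across, 60 mm high, to the right. Origin: centre of its underside. Leave alone.
- meter: Black handheld meter, 80 x 160 x 26 mm, lying beyond the stand. Origin: centre of its underside. Leave alone.

How it is judged:
By the outcome, as a careful person would: the job done as asked, in the order asked, and still so for the second after the job is handed in, with the robot touching nothing.
It also fails if it takes over 45 s, if anything falls off the work surface, if the arm or the gripper's body presses on something with over 40 N, if the wrist force passes 120 N, or if a joint passes its speed limit or range.

ROBOT

A 6-joint arm with a two-finger parallel gripper is mounted at the origin on the work surface. World frame = base frame: x ahead of the robot, y to its left, z up, the work surface at z = 0. Lengths are in m, angles in rad, forces in N, time in s.
With the tool pointing down it reaches from about 0.35 to 0.775 m from the base axis. Payload 5.5 kg.
Tool frame: the origin (TCP) lies on the centre line of the jaws, within the pads' length; the fingertips stand r.tips_ahead ahead of it and the grasp point (between the pads) lies 11 mm behind it (r.tips_ahead is the distance from the TCP to the fingertips, in m); z points along the fingers, y is the line along which they close (so a half turn about z gives the same grasp; the last joint's range is limited). The gripper opens to 85 mm and grips with 20 to 120 N. Pads are 22 mm wide; open, the fingers measure 114 mm over their backs; the gripper's body (76 mm by 85 mm) begins 54 mm behind the grasp point. The pads swing forward as they close: fully open they stand 13 mm farther back than shut.
Start: joints at [1.101, 0.313, 0.046, 1.304, 0, 1.431], TCP at [0.186, 0.544, 0.239] pointing down, gripper open.
Joint ranges: [-2.76, 2.76], [-0.86, 1.69], [-1.03, 1.26], [-2.2, 2.34], [-1.47, 1.5], [-3.14, 3.14]. Speed limits (rad/s): [2.57, 2.57, 3.14, 3.14, 3.14, 3.14].

INTERFACE

Orientations are given as [roll, pitch, yaw] about the fixed x, y, z axes, in that order (R = Rz(yaw) Ry(pitch) Rx(roll)).
In Python, from workcell import readout, viewer, r gives the robot as it stands. The module is installed in compiled form; this text tells all that it offers.
- The arm moves only by the tool step_arm, never from a script. Its argument "motion" is a list of rows, each an object of numbers: "wx", "wy", "wz": the turn, a rotation vector about the tool's x, y, z in rad; "dx", "dy", "dz": the shift along the tool's x, y, z in mm; "claw": the finger opening in mm, from 0 to 85.4. A call has 1 to 10 rows; each row is the pose to reach, as a shift and turn from the pose commanded when the call began, along the tool's axes at that moment; what a row does not reach only later rows make up. A row lasts 1/10 s, in which the tool goes at most 50 mm and 8.59 degrees, less where a joint would pass 70% of its speed; a pose out of reach is approached as far as the arm can. A call with a gripper value outside its range is refused whole. The fingers move at their own pace and stop on an object; "newtons" is the grip in N (left out, the last holds). Time passes only in rows, so rows that repeat a pose let the fingers close. It gives the time, the measured TCP pose, the force, the opening and the grip force at its end, in the units of the state.
- readout.sense(): the state, without advancing time (a new reading comes with each control period).
- viewer.read_camera(name): name is "scene" or "top"; returns a dict with "pixels" (480x640x3 uint8, blue, green, red), "fx", "fy", "cx", "cy" (pixels), "R" (3x3) and "t" (3): a world point X has camera coordinates R X + t. Camera axes: x right, y down, z forward; pixel columns grow to the right and rows downward; lengths in m; the calibration is good to about 2 mm. A picture is of the moment at which its call begins. There is no depth.
- r.sign_off(): hands the job in; it is judged then, once.
The state is a dict: "time_s": time; "qpos": joint angles; "joint_vel": joint speeds; "effort": joint torques, N m; "eef_pos": TCP position; "ee_rot": TCP orientation; "ft_force": force on the tool from outside, world axes, zero at the start; "torque": the same for the moment, N m; "gripper_width": finger opening in m; "grasp_force": force on a finger pad.
Only numpy, scipy, OpenCV 4.12 (cv2) and the standard library are available. Lean on these libraries where they do the work, as an engineer would, in place of code of your own. Each camera call takes 0.05 s, during which the arm holds its last target. There are 200 camera calls.

## Working session

There is one attempt and no reset: what is moved stays moved. The work goes in short steps, Python scripts to look and compute and a tool call to move; the robot and the scene stay as the last step left them, time stands still between calls to the robot, and variables do not carry over. Pictures are saved under pics/ and viewed, at most 10 in all, crops included, and the job is handed in when it is done.

Besides the shell and the picture viewer there is one more tool, called as a command line: name --argument value ..., lists and objects as JSON in quotes. step_arm: Moves the arm, as the interface text tells. Its arguments: {"type":"object","properties":{"motion":{"type":"array","items":{"type":"object","properties":{"wx":{"type":"number"},"wy":{"type":"number"},"wz":{"type":"number"},"dx":{"type":"number"},"dy":{"type":"number"},"dz":{"type":"number"},"claw":{"type":"number"}}}},"newtons":{"type":"number"}},"required":["motion"]}

```bash
mkdir -p pics; python3 - <<'E'
from workcell import readout, viewer, r
import cv2,pickle
s=readout.sense();print({k:s[k] for k in('time_s','eef_pos','ee_rot','ft_force','gripper_width')},r.tips_ahead)
for n in('top','scene'):
    c=viewer.read_camera(n);cv2.imwrite(f'pics/{n}0.png',c['pixels']);pickle.dump(c,open(n+'.pkl','wb'));print(n,c['fx'],c['cx'],c['cy'],c['R'],c['t'])
E
```

```text
{'time_s': 0.0, 'eef_pos': array([0.18599802, 0.54357176, 0.2384392 ]), 'ee_rot': array([-3.13984227e+00, -2.56539097e-04,  2.81179611e+00]), 'ft_force': array([ 0.74591261, -0.30509298, -1.18593764]), 'gripper_width': 0.08538661924968541} 0.008
top 433.5977131450447 322.13981933904284 244.36823676875235 [[ 0.01398414 -0.9998234  -0.01255411]
 [-0.98767189 -0.01185427 -0.15608879]
 [ 0.1559124   0.01458211 -0.98766324]] [-0.01681093  0.58402075  1.04521084]
scene 464.966869715087 317.77913437654803 242.70102296212883 [[ 0.43601817  0.89985814 -0.01197837]
 [ 0.69920529 -0.34711325 -0.62499949]
 [-0.56656873  0.26413579 -0.78053325]] [-0.23716789 -0.36664347  1.35709109]
```

View pics/top0.png

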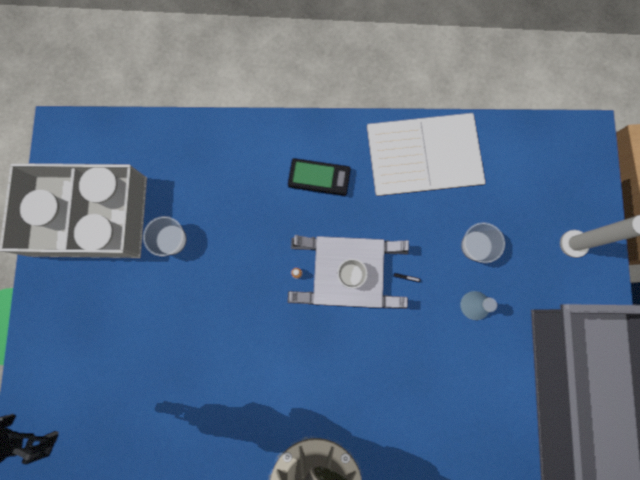

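View pics/scene0.png

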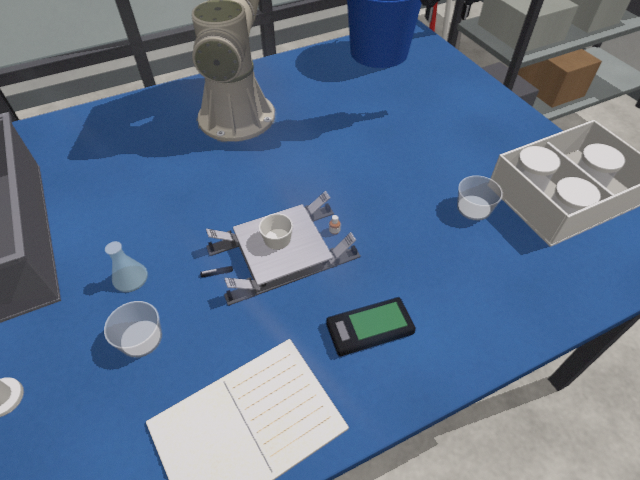

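The top view shows the plate at about columns 314–384, rows 237–306, with the tub on it. The tongues are at about (303,242), (300,297), (398,247) and (397,302). I'll enlarge this to get the plate corners.

```bash
python3 - <<'E'
import cv2,numpy as np
a=cv2.imread('pics/top0.png')[225:320,280:420];cv2.imwrite('pics/topc.png',cv2.resize(a,None,fx=5,fy=5,interpolation=cv2.INTER_CUBIC))
E
```

```text
(no output)
```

View pics/topc.png

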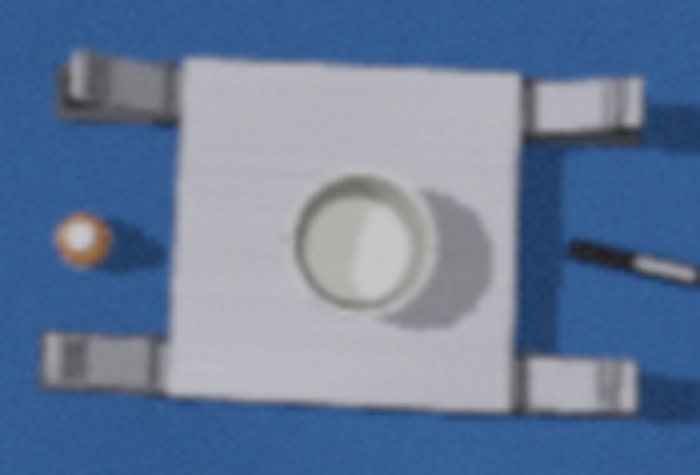

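Crop corners: FL (182,58), FR (522,72), NL (167,395), NR (518,412).

```bash
cat > h.py <<'E'
import numpy as np,pickle
from scipy.spatial.transform import Rotation as Ro
def ray(c,u,v,z):
    R,t=np.array(c['R']),np.array(c['t']);o=-R.T@t
    d=R.T@np.array([(u-c['cx'])/c['fx'],(v-c['cy'])/c['fy'],1]);return o+d*(z-o[2])/d[2]
E
python3 - <<'E'
from h import *
c=pickle.load(open('top.pkl','rb'))
P={k:ray(c,280+u/5-.4,225+v/5-.4,.039) for k,(u,v) in dict(c=(182,58),d=(522,72),a=(167,395),b=(518,412)).items()}
print({k:p.round(4) for k,p in P.items()})
for i,j in('cd','db','ba','ac'):print(np.linalg.norm(P[i]-P[j]))
ctr=sum(P.values())/4
ys=[P['a']-P['b'],P['c']-P['d']];xs=[P['c']-P['a'],P['d']-P['b']]
yaw=np.mean([np.arctan2(-v[0],v[1]) for v in ys]+[np.arctan2(v[1],v[0]) for v in xs]);print(ctr,yaw,[np.arctan2(-v[0],v[1]) for v in ys]+[np.arctan2(v[1],v[0]) for v in xs])
R=np.array([[np.cos(yaw),-np.sin(yaw)],[np.sin(yaw),np.cos(yaw)]])
s0=Ro.from_euler('xyz',[-3.13984227,-2.565e-4,2.81179611]).as_matrix();p0=np.array([.186,.5436,.2384])
for k,sx,sy in(('a',-1,1),('b',-1,-1),('c',1,1),('d',1,-1)):
    q=ctr[:2]+R@[sx*.068,sy*.068]
    f=ctr[:2]+R@[sx*.068,sy*(.068+.027+.045)]; f7=ctr[:2]+R@[sx*.068,sy*(.095+.034)]
    print(k,q.round(4),'pad flat',f.round(4),'at.7',f7.round(4))
E
```

```text
{'c': array([0.6061, 0.0068, 0.039 ]), 'd': array([ 0.6009, -0.1656,  0.039 ]), 'a': array([0.4363, 0.0115, 0.039 ]), 'b': array([ 0.4304, -0.1622,  0.039 ])}
0.1724184136728481
0.17053373070897937
0.1737543968675358
0.16979489076774085
[ 0.51842668 -0.07738268  0.039     ] -0.027916598532704888 [np.float64(-0.034214317568046736), np.float64(-0.030010349334248645), np.float64(-0.02762835340865565), np.float64(-0.019813373819868522)]
a [ 0.4524 -0.0075] pad flat [0.4544 0.0645] at.7 [0.4541 0.0535]
b [ 0.4486 -0.1435] pad flat [ 0.4465 -0.2154] at.7 [ 0.4469 -0.2044]
c [ 0.5883 -0.0113] pad flat [0.5903 0.0607] at.7 [0.59   0.0497]
d [ 0.5845 -0.1473] pad flat [ 0.5825 -0.2192] at.7 [ 0.5828 -0.2082]
```

```bash
cat >> h.py <<'E'
def go(x,y,z,yaw=None):
    from workcell import readout
    s=readout.sense();M=Ro.from_euler('xyz',s['ee_rot']);p=np.array(s['eef_pos'])
    print('d mm',(M.inv().apply(np.array([x,y,z])-p)*1e3).round(1),'pos',p.round(4))
    if yaw is not None:print('w',(M.inv()*Ro.from_euler('xyz',[np.pi,0,yaw])).as_rotvec().round(4))
E
python3 -c "
from h import *
go(.4524,-.0075,.13,np.pi-.029)"
```

```text
d mm [-430.5 -435.   109.1] pos [0.186  0.5436 0.2385]
w [-0.0016 -0.0005 -0.3008]
```

step_arm --motion '[{"dx": -430.5,"dy": -435,"dz": 80,"wz": -0.301,"claw": 0},{"dx": -430.5,"dy": -435,"dz": 80,"wz": -0.301,"claw": 0},{"dx": -430.5,"dy": -435,"dz": 80,"wz": -0.301,"claw": 0},{"dx": -430.5,"dy": -435,"dz": 80,"wz": -0.301,"claw": 0},{"dx": -430.5,"dy": -435,"dz": 80,"wz": -0.301,"claw": 0},{"dx": -430.5,"dy": -435,"dz": 80,"wz": -0.301,"claw": 0},{"dx": -430.5,"dy": -435,"dz": 80,"wz": -0.301,"claw": 0},{"dx": -430.5,"dy": -435,"dz": 80,"wz": -0.301,"claw": 0},{"dx": -430.5,"dy": -435,"dz": 80,"wz": -0.301,"claw": 0},{"dx": -430.5,"dy": -435,"dz": 80,"wz": -0.301,"claw": 0}]'

```text
validation failed for argument at $.mo...
```

```bash
python3 -c "
from h import *
go(.4524,-.0075,.13,np.pi-.029)"
```

```text
d mm [-430.5 -435.   109.1] pos [0.186  0.5436 0.2385]
w [-0.0016 -0.0005 -0.3008]
```

step_arm --motion '[{"dx": -35,"dy": -35,"dz": 6,"wz": -0.03,"claw": 0},{"dx": -70,"dy": -70,"dz": 12,"wz": -0.06,"claw": 0}]'

```text
validation failed for argument at $.mo...
```

step_arm --motion '[{"dx": -35.0,"dy": -35.0,"dz": 6.0,"wx": 0.0,"wy": 0.0,"wz": -0.03,"claw": 0.0},{"dx": -70.0,"dy": -70.0,"dz": 12.0,"wx": 0.0,"wy": 0.0,"wz": -0.06,"claw": 0.0}]'

```text
time_s: 0.3
eef_pos: [0.2297, 0.4547, 0.2263]
ee_rot: [-3.141, -0.0, 2.876]
ft_force: [0.7, -0.3, -0.0]
gripper_width: 0.0591
grasp_force: 0.0
```

All seven keys are needed in each row.

```bash
python3 -c "
from h import *
go(.4524,-.0075,.13,np.pi-.029)"
```

```text
d mm [-336.3 -387.4   96.6] pos [0.2297 0.4547 0.2263]
w [-7.000e-04 -1.000e-04 -2.366e-01]
```

step_arm --motion '[{"dx": -336,"dy": -387,"dz": 80,"wx": 0,"wy": 0,"wz": -0.237,"claw": 0},{"dx": -336,"dy": -387,"dz": 80,"wx": 0,"wy": 0,"wz": -0.237,"claw": 0},{"dx": -336,"dy": -387,"dz": 80,"wx": 0,"wy": 0,"wz": -0.237,"claw": 0},{"dx": -336,"dy": -387,"dz": 80,"wx": 0,"wy": 0,"wz": -0.237,"claw": 0},{"dx": -336,"dy": -387,"dz": 80,"wx": 0,"wy": 0,"wz": -0.237,"claw": 0},{"dx": -336,"dy": -387,"dz": 80,"wx": 0,"wy": 0,"wz": -0.237,"claw": 0},{"dx": -336,"dy": -387,"dz": 80,"wx": 0,"wy": 0,"wz": -0.237,"claw": 0},{"dx": -336,"dy": -387,"dz": 80,"wx": 0,"wy": 0,"wz": -0.237,"claw": 0},{"dx": -336,"dy": -387,"dz": 80,"wx": 0,"wy": 0,"wz": -0.237,"claw": 0},{"dx": -336,"dy": -387,"dz": 80,"wx": 0,"wy": 0,"wz": -0.237,"claw": 0}]'

```text
time_s: 1.3
eef_pos: [0.441, 0.0111, 0.1505]
ee_rot: [3.141, 0.0, 3.108]
ft_force: [1.7, 0.9, 0.7]
gripper_width: -0.0
grasp_force: 0.0
```

```bash
python3 -c "
from h import *
go(.4524,-.0075,.055,np.pi-.029)"
```

```text
d mm [-12.  -18.2  95.5] pos [0.441  0.0111 0.1505]
w [ 0.0003  0.0001 -0.0041]
```

step_arm --motion '[{"dx": -12,"dy": -18,"dz": 30,"wx": 0,"wy": 0,"wz": -0.004,"claw": 0},{"dx": -12,"dy": -18,"dz": 70,"wx": 0,"wy": 0,"wz": -0.004,"claw": 0},{"dx": -12,"dy": -18,"dz": 90,"wx": 0,"wy": 0,"wz": -0.004,"claw": 0},{"dx": -12,"dy": -18,"dz": 90,"wx": 0,"wy": 0,"wz": -0.004,"claw": 0}]'

```text
time_s: 1.7
eef_pos: [0.449, -0.0051, 0.0578]
ee_rot: [3.14, -0.007, 3.112]
ft_force: [-1.1, 0.3, -0.7]
gripper_width: 0.0003
grasp_force: 0.0
```

```bash
python3 -c "
from h import *
go(.4524,-.0075,.047,np.pi-.029)
from workcell import viewer
import cv2
a=viewer.read_camera('scene')['pixels'][180:310,190:370];cv2.imwrite('pics/s1.png',cv2.resize(a,None,fx=4,fy=4,interpolation=cv2.INTER_CUBIC))"
```

```text
d mm [-3.5 -2.3 10.8] pos [ 0.449  -0.0051  0.0578]
w [ 0.0012 -0.007  -0.0008]
```

View pics/s1.png

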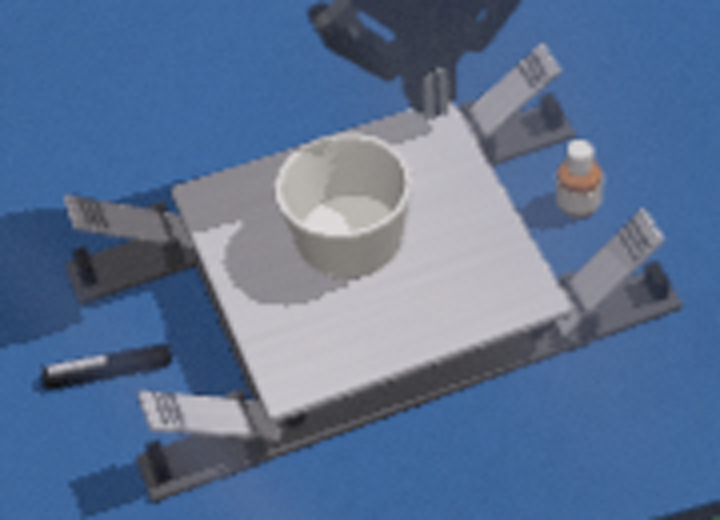

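The fingertips (crop 437,105) stand just above corner_a. Now pressing.

step_arm --motion '[{"dx": -1,"dy": -1,"dz": 5,"wx": 0,"wy": 0,"wz": 0,"claw": 0},{"dx": -1,"dy": -1,"dz": 9,"wx": 0,"wy": 0,"wz": 0,"claw": 0},{"dx": -1,"dy": -1,"dz": 11,"wx": 0,"wy": 0,"wz": 0,"claw": 0},{"dx": -1,"dy": -1,"dz": 11,"wx": 0,"wy": 0,"wz": 0,"claw": 0}]'

```text
time_s: 2.15
eef_pos: [0.4534, -0.0062, 0.0502]
ee_rot: [-3.142, 0.001, 3.113]
ft_force: [0.2, 0.4, -0.3]
gripper_width: -0.0
grasp_force: 0.0
```

step_arm --motion '[{"dx": 0,"dy": -1,"dz": 2,"wx": 0,"wy": 0,"wz": 0,"claw": 0},{"dx": 0,"dy": -1,"dz": 4,"wx": 0,"wy": 0,"wz": 0,"claw": 0},{"dx": 0,"dy": -1,"dz": 4,"wx": 0,"wy": 0,"wz": 0,"claw": 0}]'

```text
time_s: 2.45
eef_pos: [0.4532, -0.0073, 0.0458]
ee_rot: [3.142, 0.0, 3.113]
ft_force: [-0.7, -0.1, 1.9]
gripper_width: 0.0002
grasp_force: 0.4
```

step_arm --motion '[{"dx": 0,"dy": 0,"dz": 1,"wx": 0,"wy": 0,"wz": 0,"claw": 0},{"dx": 0,"dy": 0,"dz": 2,"wx": 0,"wy": 0,"wz": 0,"claw": 0},{"dx": 0,"dy": 0,"dz": 2,"wx": 0,"wy": 0,"wz": 0,"claw": 0}]'

```text
time_s: 2.75
eef_pos: [0.453, -0.0072, 0.0438]
ee_rot: [3.141, -0.0, 3.113]
ft_force: [-0.9, 1.2, 2.6]
gripper_width: 0.0004
grasp_force: 1.1
```

step_arm --motion '[{"dx": 0,"dy": 0,"dz": 1,"wx": 0,"wy": 0,"wz": 0,"claw": 0},{"dx": 0,"dy": 0,"dz": 2,"wx": 0,"wy": 0,"wz": 0,"claw": 0},{"dx": 0,"dy": 0,"dz": 2,"wx": 0,"wy": 0,"wz": 0,"claw": 0}]'

```text
time_s: 3.05
eef_pos: [0.4529, -0.0072, 0.0418]
ee_rot: [3.141, -0.0, 3.113]
ft_force: [-1.8, 1.9, 2.5]
gripper_width: 0.0002
grasp_force: 1.8
```

step_arm --motion '[{"dx": 0,"dy": 0,"dz": 1,"wx": 0,"wy": 0,"wz": 0,"claw": 0},{"dx": 0,"dy": 0,"dz": 2,"wx": 0,"wy": 0,"wz": 0,"claw": 0},{"dx": 0,"dy": 0,"dz": 2,"wx": 0,"wy": 0,"wz": 0,"claw": 0}]'

```text
time_s: 3.35
eef_pos: [0.453, -0.0071, 0.0409]
ee_rot: [3.141, 0.0, 3.113]
ft_force: [-6.2, 2.3, 15.2]
gripper_width: -0.0003
grasp_force: 7.9
```

```bash
python3 -c "
from workcell import viewer,readout
import cv2
s=readout.sense();print(s['eef_pos'],s['ft_force'])
a=viewer.read_camera('scene')['pixels'][180:310,190:370];cv2.imwrite('pics/s2.png',cv2.resize(a,None,fx=4,fy=4,interpolation=cv2.INTER_CUBIC))"
```

```text
[ 0.45297341 -0.00714612  0.04089472] [-6.19159115  2.29817033 15.20633114]
```

View pics/s2.png

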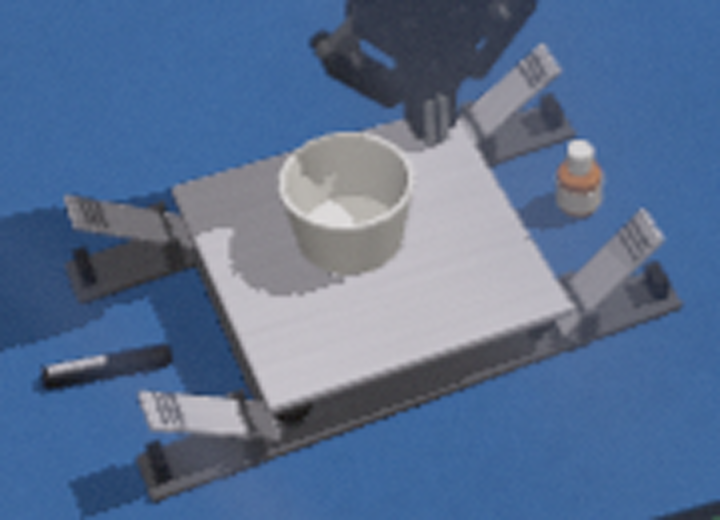

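The picture shows corner_a clearly sunk: the near-left edge dropped about 15 crop px. It sank about 6 mm at roughly 2.5 N and then went solid. So corner_a is the one that rocks, and I'll move to its tongue.

step_arm --motion '[{"dx": 0,"dy": 0,"dz": -40,"wx": 0,"wy": 0,"wz": 0,"claw": 0},{"dx": 0,"dy": 0,"dz": -80,"wx": 0,"wy": 0,"wz": 0,"claw": 0},{"dx": -1,"dy": 30,"dz": -80,"wx": 0,"wy": 0,"wz": 0,"claw": 0},{"dx": -1,"dy": 61,"dz": -80,"wx": 0,"wy": 0,"wz": 0,"claw": 0},{"dx": -1,"dy": 61,"dz": -80,"wx": 0,"wy": 0,"wz": 0,"claw": 0}]'

```text
time_s: 3.9
eef_pos: [0.456, 0.0557, 0.1201]
ee_rot: [3.141, 0.001, 3.116]
ft_force: [0.3, -1.2, -0.4]
gripper_width: 0.0002
grasp_force: 0.0
```

```bash
python3 -c "
from h import *
go(.4541,.0535,.08,np.pi-.029)"
```

```text
d mm [ 1.9 -2.2 40.1] pos [0.456  0.0557 0.1201]
w [0.0005 0.001  0.0034]
```

step_arm --motion '[{"dx": 1,"dy": 0,"dz": 30,"wx": 0,"wy": 0,"wz": 0,"claw": 0},{"dx": 1,"dy": 0,"dz": 42,"wx": 0,"wy": 0,"wz": 0,"claw": 0},{"dx": 1,"dy": 0,"dz": 50,"wx": 0,"wy": 0,"wz": 0,"claw": 0},{"dx": 1,"dy": 0,"dz": 56,"wx": 0,"wy": 0,"wz": 0,"claw": 0},{"dx": 1,"dy": 1,"dz": 60,"wx": 0,"wy": 0,"wz": 0,"claw": 0},{"dx": 1,"dy": 2,"dz": 64,"wx": 0,"wy": 0,"wz": 0,"claw": 0},{"dx": 1,"dy": 3,"dz": 68,"wx": 0,"wy": 0,"wz": 0,"claw": 0}]'

```text
time_s: 4.6
eef_pos: [0.4557, 0.0567, 0.0522]
ee_rot: [3.141, 0.002, 3.113]
ft_force: [0.0, 1.5, 2.8]
gripper_width: -0.0001
grasp_force: 1.0
```

Contact at about 3 N, as expected. Continuing down.

step_arm --motion '[{"dx": 0,"dy": 1,"dz": 4,"wx": 0,"wy": 0,"wz": 0,"claw": 0},{"dx": 0,"dy": 2,"dz": 7,"wx": 0,"wy": 0,"wz": 0,"claw": 0},{"dx": 0,"dy": 3,"dz": 10,"wx": 0,"wy": 0,"wz": 0,"claw": 0},{"dx": 0,"dy": 4,"dz": 13,"wx": 0,"wy": 0,"wz": 0,"claw": 0},{"dx": 0,"dy": 5,"dz": 16,"wx": 0,"wy": 0,"wz": 0,"claw": 0},{"dx": 0,"dy": 5,"dz": 16,"wx": 0,"wy": 0,"wz": 0,"claw": 0}]'

```text
time_s: 5.2
eef_pos: [0.4545, 0.0618, 0.0353]
ee_rot: [3.141, -0.001, 3.113]
ft_force: [0.3, 0.4, 0.2]
gripper_width: -0.0001
grasp_force: 0.0
```

step_arm --motion '[{"dx": 0,"dy": 0,"dz": 1,"wx": 0,"wy": 0,"wz": 0,"claw": 0},{"dx": 0,"dy": 0,"dz": 2,"wx": 0,"wy": 0,"wz": 0,"claw": 0},{"dx": 0,"dy": 0,"dz": 3,"wx": 0,"wy": 0,"wz": 0,"claw": 0},{"dx": 0,"dy": 0,"dz": 3,"wx": 0,"wy": 0,"wz": 0,"claw": 0}]'

```text
time_s: 5.6
eef_pos: [0.4546, 0.0618, 0.0335]
ee_rot: [3.141, -0.001, 3.113]
ft_force: [-3.2, 1.3, 9.8]
gripper_width: 0.0003
grasp_force: 4.8
```

```bash
python3 -c "
from workcell import viewer
import cv2
a=viewer.read_camera('scene')['pixels'][180:310,190:370];cv2.imwrite('pics/s3.png',cv2.resize(a,None,fx=4,fy=4,interpolation=cv2.INTER_CUBIC))"
```

```text
(no output)
```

View pics/s3.png

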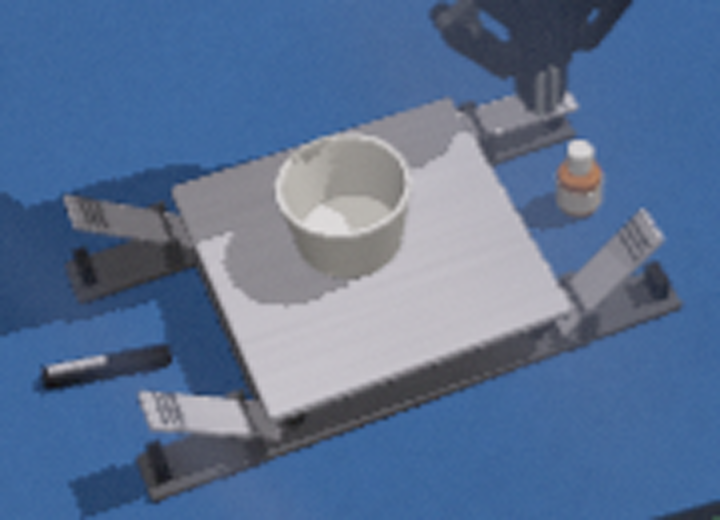

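The tongue lies flat at crop (520,110), the plate is level, and the stop answers with about 10 N. I'll lift and re-press corner_a lightly to check it is firm.

step_arm --motion '[{"dx": 0,"dy": 0,"dz": -40,"wx": 0,"wy": 0,"wz": 0,"claw": 0},{"dx": 0,"dy": 0,"dz": -60,"wx": 0,"wy": 0,"wz": 0,"claw": 0},{"dx": 0,"dy": -35,"dz": -60,"wx": 0,"wy": 0,"wz": 0,"claw": 0},{"dx": 0,"dy": -70,"dz": -60,"wx": 0,"wy": 0,"wz": 0,"claw": 0},{"dx": 0,"dy": -70,"dz": -60,"wx": 0,"wy": 0,"wz": 0,"claw": 0},{"dx": 0,"dy": -70,"dz": -40,"wx": 0,"wy": 0,"wz": 0,"claw": 0},{"dx": 0,"dy": -70,"dz": -25,"wx": 0,"wy": 0,"wz": 0,"claw": 0},{"dx": 0,"dy": -70,"dz": -18,"wx": 0,"wy": 0,"wz": 0,"claw": 0},{"dx": 0,"dy": -70,"dz": -16,"wx": 0,"wy": 0,"wz": 0,"claw": 0},{"dx": 0,"dy": -70,"dz": -16,"wx": 0,"wy": 0,"wz": 0,"claw": 0}]'

```text
time_s: 6.65
eef_pos: [0.4529, -0.008, 0.0488]
ee_rot: [3.141, -0.001, 3.113]
ft_force: [1.1, 0.2, 0.6]
gripper_width: 0.0001
grasp_force: 0.0
```

step_arm --motion '[{"dx": 0,"dy": 0,"dz": 1,"wx": 0,"wy": 0,"wz": 0,"claw": 0},{"dx": 0,"dy": 0,"dz": 2,"wx": 0,"wy": 0,"wz": 0,"claw": 0},{"dx": 0,"dy": 0,"dz": 3,"wx": 0,"wy": 0,"wz": 0,"claw": 0},{"dx": 0,"dy": 0,"dz": 3,"wx": 0,"wy": 0,"wz": 0,"claw": 0}]'

```text
time_s: 7.05
eef_pos: [0.4536, -0.0083, 0.0465]
ee_rot: [3.142, 0.001, 3.113]
ft_force: [-1.5, 0.7, 4.1]
gripper_width: -0.0002
grasp_force: 1.9
```

step_arm --motion '[{"dx": 0,"dy": 0,"dz": 1,"wx": 0,"wy": 0,"wz": 0,"claw": 0},{"dx": 0,"dy": 0,"dz": 1,"wx": 0,"wy": 0,"wz": 0,"claw": 0}]'

```text
time_s: 7.25
eef_pos: [0.4535, -0.0083, 0.0458]
ee_rot: [3.141, 0.001, 3.113]
ft_force: [-2.6, 0.6, 7.0]
gripper_width: 0.0001
grasp_force: 3.9
```

step_arm --motion '[{"dx": 0,"dy": 0,"dz": -40,"wx": 0,"wy": 0,"wz": 0,"claw": 0},{"dx": 0,"dy": 0,"dz": -90,"wx": 0,"wy": 0,"wz": 0,"claw": 0},{"dx": 0,"dy": 0,"dz": -140,"wx": 0,"wy": 0,"wz": 0,"claw": 0},{"dx": 0,"dy": 40,"dz": -160,"wx": 0,"wy": 0,"wz": 0,"claw": 0},{"dx": 0,"dy": 90,"dz": -160,"wx": 0,"wy": 0,"wz": 0,"claw": 0},{"dx": 0,"dy": 140,"dz": -160,"wx": 0,"wy": 0,"wz": 0,"claw": 0},{"dx": 0,"dy": 180,"dz": -160,"wx": 0,"wy": 0,"wz": 0,"claw": 0},{"dx": 0,"dy": 180,"dz": -160,"wx": 0,"wy": 0,"wz": 0,"claw": 0},{"dx": 0,"dy": 180,"dz": -160,"wx": 0,"wy": 0,"wz": 0,"claw": 0}]'

```text
time_s: 8.15
eef_pos: [0.4579, 0.1724, 0.2047]
ee_rot: [-3.141, -0.0, 3.115]
ft_force: [0.6, -0.5, 0.4]
gripper_width: -0.0001
grasp_force: 0.0
```

```bash
python3 -c "
from workcell import viewer
import cv2
a=viewer.read_camera('scene')['pixels'][180:310,190:370];cv2.imwrite('pics/s4.png',cv2.resize(a,None,fx=4,fy=4,interpolation=cv2.INTER_CUBIC))"
```

```text
(no output)
```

View pics/s4.png

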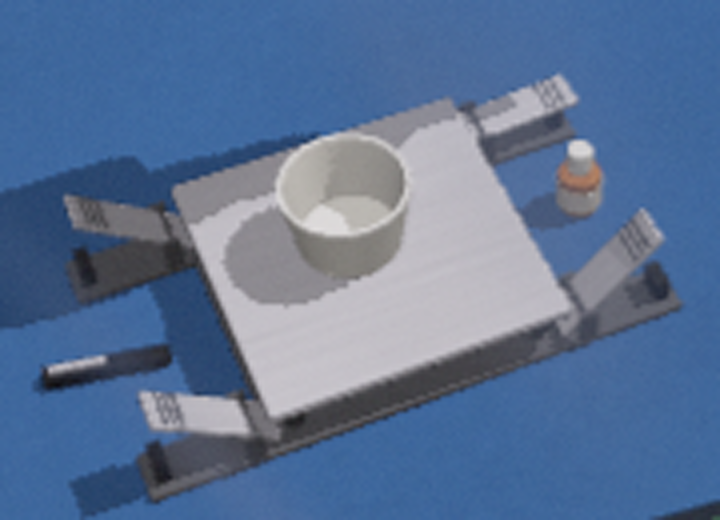

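The plate is level, tongue a is flat at crop (525,103), and the other three tongues, the tub, the vial and the pen are unchanged. The re-press was firm.

```bash
python3 -c "
from workcell import r
print(r.sign_off())"
```

```text
the job is handed in; nothing more can be done
None
```

The near left corner (corner_a) was the one that rocked; I pushed its shim tongue down flat, the plate now sits level and that corner is firm when pressed again, the other tongues and the things on and beside the stand look unmoved, and the job is handed in.

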